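# Register a gauge manifold in the drilling nest and clamp it

## Robot

A 6-joint arm with a two-finger parallel gripper is mounted at the origin on the work surface. World frame = base frame: x ahead of the robot, y to its left, z up, the work surface at z = 0. Lengths are in m, angles in rad, forces in N, time in s.
With the tool pointing down it reaches from about 0.25 to 0.725 m from the base axis. Payload 9.7 kg.
Tool frame: the origin (TCP) lies on the centre line of the jaws, within the pads' length; the fingertips stand 14 mm ahead of it and the grasp point (between the pads) lies 5 mm behind it; z points along the fingers, y is the line along which they close (so a half turn about z gives the same grasp; the last joint's range is limited). The gripper opens to 85 mm and grips with 20 to 120 N. Pads are 22 mm wide; open, the fingers measure 114 mm over their backs; the gripper's body (76 mm by 85 mm) begins 54 mm behind the grasp point. The pads swing forward as they close: fully open they stand 13 mm farther back than shut.
Start: joints at [-1.344, 0.087, 0.176, 1.66, 0, 1.571], TCP at [0.124, -0.536, 0.245] pointing down, gripper open.
Joint ranges: [-3.13, 3.13], [-0.85, 1.81], [-1.15, 1.24], [-2.2, 2.28], [-1.44, 1.52], [-3.14, 3.14]. Speed limits (rad/s): [2.22, 2.22, 2.57, 3.14, 3.14, 3.14].

## Interface

Orientations are given as a 3x3 rotation matrix whose columns are the frame's x, y, z axes.
In Python, from cell import manip, imaging, ticket, models gives the robot as it stands.
- The arm moves only by the tool arm_command, never from a script. Its argument "motion" is text: rows parted by semicolons, each of 7 numbers parted by spaces: the shift along the world's x, y, z in m, then the turn, a rotation vector about the world's x, y, z in rad, then the closure, from 0 (fully open) to 1 (shut). A call has 1 to 5 rows; each row is the pose to reach, as a shift and turn from the pose commanded when the call began; what a row does not reach only later rows make up. A row lasts 1/12 s, in which the tool goes at most 41.7 mm and 7.16 degrees, less where a joint would pass 70% of its speed; a pose out of reach is approached as far as the arm can. A call with a gripper value outside its range is refused whole. The fingers move at their own pace and stop on an object; the grip force is fixed at half the most. Time passes only in rows, so rows that repeat a pose let the fingers close. It gives the time, the measured TCP pose, the force, the opening and the grip force at its end, in the units of the state.
- manip.read_state(): the state, without advancing time (a new reading comes with each control period).
- imaging.grab_frame(name): name is "side" or "top" or "wrist"; returns the picture (480x640x3 uint8, blue, green, red); there is no depth.
- imaging.get_calibration(name): a dict with "fx", "fy", "cx", "cy" (pixels), "dist_coeffs" ([k1, k2, p1, p2, k3] as OpenCV has them; the pictures are not rectified), "R" (3x3) and "t" (3): a world point X has camera coordinates R X + t. Camera axes: x right, y down, z forward; pixel columns grow to the right and rows downward; lengths in m; the calibration is good to about 2 mm. A picture is of the moment at which its call begins: read the wrist's pose just before it. get_calibration takes no time and is no camera call; for the wrist camera it gives the pose at the moment of the call.
- ticket.sign_off(): hands the job in; it is judged then, once.
Trained networks look in the newest picture that a camera, given by its name, has taken for a name from the list of things; names that differ only in an ending like _2 or _b are one class to them, and where a whole thing is asked for, a point or a joint stands for the part that bears it (a point fixed in the world has none). Each returns a list of dicts, best first, with "p" (0 to 1); they miss things now and then, are a little off and sometimes report something else, mostly with a low value. They report only what shows in the picture. A call takes as long as a camera call. They do not tell look-alikes from the thing itself.
- models.spot_in(camera, label): "rect" ([left, top, right, bottom] in pixels, round what is visible of it).
- models.silhouettes(camera, label): "pixels" (480x640 bool, what is visible of it) and "rect" ([left, top, right, bottom] in pixels, round what is visible of it).
The state is a dict: "time_s": time; "joint_positions": joint angles; "joint_velocities": joint speeds; "joint_efforts": joint torques, N m; "tool_pos": TCP position; "tool_rot": TCP orientation; "force": force on the tool from outside, world axes, zero at the start; "moment": the same for the moment, N m; "gripper_width": opening from 0.0 (shut) to 1.0 (fully open); "finger_force": force on a finger pad.
Only numpy, scipy, OpenCV 4.12 (cv2) and the standard library are available. Lean on these libraries where they do the work, as an engineer would, in place of code of your own. Each camera call takes 0.05 s, during which the arm holds its last target. There are 200 camera calls.

## Task

Lay the aluminium gauge manifold flat in the nest, brass ports up and copper end towards the end stop, and push it snug against both the rear fence and the tip of the stop rod, pushing lightly because the rod is held only by friction and must stay at its setting. Once it sits against both, swing the red-handled clamp fully down onto it. Leave everything else on the bench where it is.

Things in the scene. Friction and masses are not known exactly. Their poses are not given: they have to be found in the camera images.
- manifold: gauge manifold: aluminium bar 40 (x) x 140 (y) x 24 (z) mm, about 0.36 kg, loose on the bench, with two brass ports (18 mm diameter, 11 mm tall) on its top at y = -48 and y = +44 mm; its last 18 mm at the +y end is copper coloured. Origin: centre of its underside; z up
- band_end (a point): centre of the manifold's copper end face (70 mm along +y and 12 mm up from the manifold's origin); same axes as the manifold
- nest: drilling nest fixed on the bench: dark steel plate 12 mm thick, x from -90 to +100 mm, y from -145 to +145 mm. Origin: on the bench under the plate's middle. An aluminium rear fence 20 mm high above the plate runs along y from y = -140 to +110 mm, its stop face at x = +35 mm facing -x, its back at x = +47 mm. A manifold against the fence has its centre line at x = +15 mm
- stop_block (a point): end stop: middle of the -y face of a yellow block (40 x 24 x 30 mm) on the nest's plate, 12 mm above the plate, nest x = +15, y = +115 mm. From this point a steel rod (orange tip 18 mm diameter) stands out towards nest -y by 10 to 40 mm, set differently each time and not reported: find its tip by touch or sight. The rod slips back at about 30 N; sliding the manifold takes 2 to 6 N
- clamp (a joint): angle of the swing clamp on the nest, rad: 0 = fully down with its rubber pad on the manifold's top, about 1.5 = arm standing up; friction holds it at any angle; swinging it takes 2 to 3 N at the handle
- clamp_hinge (a point): centre of the clamp's hinge pin, on the nest at x = +85, y = +20 mm, 50 mm above the bench; the pin lies along the nest's y. The clamp's blue cheeks are 26 mm deep and 50 mm tall; arm 14 mm wide (y), 10 mm thick; down, it reaches 120 mm towards the nest's -x with its rubber pad 70 mm from the pin
- clamp_tip (a point): point on the axis of the clamp arm, in its red handle, 105 mm from the hinge pin; handle 20 mm wide (y), 14 mm thick, from 80 to 120 mm from the pin
- gauge: bystander: round copper pressure gauge lying on its back, 68 mm diameter, 30 mm tall, brass stem to -x; origin under the dial's centre
- tee: bystander: brass tee fitting 80 x 62 x 30 mm lying flat; origin under the crossing
- mandrel: bystander: polished steel mandrel along y, 196 mm long, 28 mm square ends; origin under its middle
- case: bystander: gray nylon case 120 x 180 x 55 mm; origin under its centre
- can: bystander: can, 66 mm diameter, 100 mm tall; origin under its centre
- screwdriver: bystander: screwdriver 190 mm long lying along its x axis
- tray: bystander: red open tray 110 x 160 x 40 mm; origin under its centre
Things that resemble listed ones, but are neither listed nor needed, are in the scene too. Leave any green or purple look-alike of the manifold alone.

How it is judged:
On the way:
1. the manifold sits flat against fence and stop rod while the clamp is still up (x of manifold in the frame of nest above 0.0135 m and z of manifold in the frame of nest between 0.01 and 0.0145 m and angle between the y axis of manifold and the y axis of nest, either way round below 0.02 rad and angle between manifold's own z axis and vertical below 0.06 rad and horizontal distance between band_end and stop_rod_c0 below 0.0035 m and value of joint clamp above 0.8 rad), for 0.2 s.
At the end, for the whole second after the job is handed in: The manifold lies flat on the plate, parallel to the fence within 0.02 rad, within 1.5 mm of the fence and its copper end within 1.5 mm of the stop rod's tip (stop_rod_c0: its tip disc's centre, 2 mm behind the face); the clamp is down (below 0.06 rad); all at rest (x of manifold in the frame of nest above 0.0135 m and z of manifold in the frame of nest between 0.01 and 0.0145 m and angle between the y axis of manifold and the y axis of nest, either way round below 0.02 rad and angle between manifold's own z axis and vertical below 0.06 rad and horizontal distance between band_end and stop_rod_c0 below 0.0035 m and value of joint clamp below 0.06 rad and linear speed of manifold below 0.02 m/s); the robot touches nothing.
It fails at once if the stop rod shifted more than 2 mm from its setting (distance of stop_rod_c0 from where it was at the start of the episode above 0.002 m).
It fails at once if a bystander was moved more than 30 mm (distance of any of gauge, tee, mandrel, case, can, screwdriver, tray from where it was at the start of the episode above 0.03 m).
It also fails if it takes over 72 s, if anything falls off the work surface, if the arm or the gripper's body presses on something with over 40 N, if the wrist force passes 120 N, or if a joint passes its speed limit or range.

## Working session

There is one attempt and no reset: what is moved stays moved. The work goes in short steps, Python scripts to look and compute and a tool call to move; the robot and the scene stay as the last step left them, time stands still between calls to the robot, and variables do not carry over. Pictures are saved under pics/ and viewed, at most 11 in all, crops included, and the job is handed in when it is done.

Besides the shell and the picture viewer there is one more tool, called after "Call:" as name(argument=value, ...) on one line, values as JSON. arm_command: Moves the arm, as the interface text tells. Its arguments: {"type":"object","properties":{"motion":{"type":"string"}},"required":["motion"]}

```bash
ls; mkdir -p pics; python3 - <<'E'
from cell import manip, imaging, models
import cv2,numpy as np
s=manip.read_state();print(s['time_s'],s['tool_pos'],s['tool_rot'])
for c in('top','side'):
    im=imaging.grab_frame(c);cv2.imwrite(f'pics/{c}0.png',im)
    k=imaging.get_calibration(c);print(c,{a:np.round(b,4).tolist() for a,b in k.items()})
    for l in('manifold','nest','clamp','stop_block'):
        print(l,[(np.round(d['rect']).tolist(),round(d['p'],2)) for d in models.spot_in(c,l)][:4])
E
```

```text
pics
0.0 [ 0.12363458 -0.53572846  0.24459128] [[ 9.74390010e-01  2.24864436e-01 -3.05353652e-04]
 [ 2.24864643e-01 -9.74389205e-01  1.25318863e-03]
 [-1.57357475e-05 -1.28975772e-03 -9.99999168e-01]]
top {'fx': 610.1871, 'fy': 610.1871, 'cx': 315.4151, 'cy': 243.0023, 'dist_coeffs': [-0.1092, 0.0, 0.0, 0.0, 0.0], 'R': [[-0.0026, -1.0, -0.0033], [-0.9957, 0.0029, -0.0925], [0.0925, 0.003, -0.9957]], 't': [0.027, 0.5535, 1.6233]}
manifold [([423.0, 255.0, 461.0, 305.0], 0.95), ([353.0, 294.0, 386.0, 351.0], 0.84), ([347.0, 253.0, 400.0, 284.0], 0.75), ([201.0, 240.0, 314.0, 309.0], 0.21)]
nest [([202.0, 237.0, 313.0, 313.0], 0.56)]
clamp [([239.0, 237.0, 256.0, 247.0], 0.61)]
stop_block [([205.0, 240.0, 312.0, 308.0], 0.72), ([315.0, 167.0, 338.0, 199.0], 0.23)]
side {'fx': 478.9267, 'fy': 478.9267, 'cx': 317.9829, 'cy': 241.3812, 'dist_coeffs': [-0.0856, 0.0, 0.0, 0.0, 0.0], 'R': [[-0.9467, -0.3222, -0.0002], [-0.2548, 0.749, -0.6116], [0.1972, -0.5789, -0.7912]], 't': [0.5218, 0.1636, 1.1913]}
manifold [([332.0, 197.0, 372.0, 236.0], 0.87), ([364.0, 161.0, 402.0, 198.0], 0.82), ([380.0, 218.0, 432.0, 252.0], 0.69)]
nest [([264.0, 256.0, 378.0, 379.0], 0.58)]
clamp [([287.0, 271.0, 296.0, 302.0], 0.51)]
stop_block [([264.0, 254.0, 376.0, 380.0], 0.63)]
```

```bash
python3 - <<'E'
import cv2
a=cv2.imread('pics/top0.png')[150:380,180:500];cv2.imwrite('pics/t1.png',cv2.resize(a,None,fx=2.5,fy=2.5,interpolation=2))
b=cv2.imread('pics/side0.png')[130:400,230:550];cv2.imwrite('pics/s1.png',cv2.resize(b,None,fx=2.2,fy=2.2,interpolation=2))
E
```

```text
(no output)
```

View pics/t1.png

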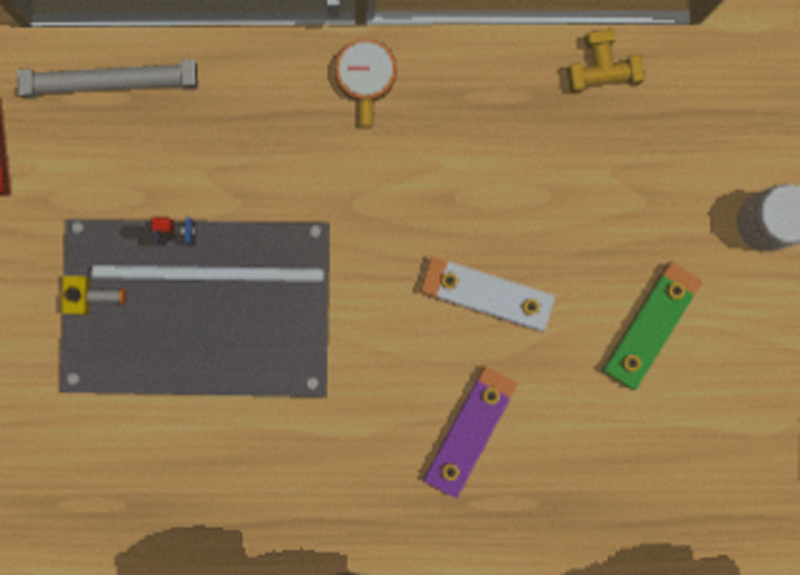

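View pics/s1.png

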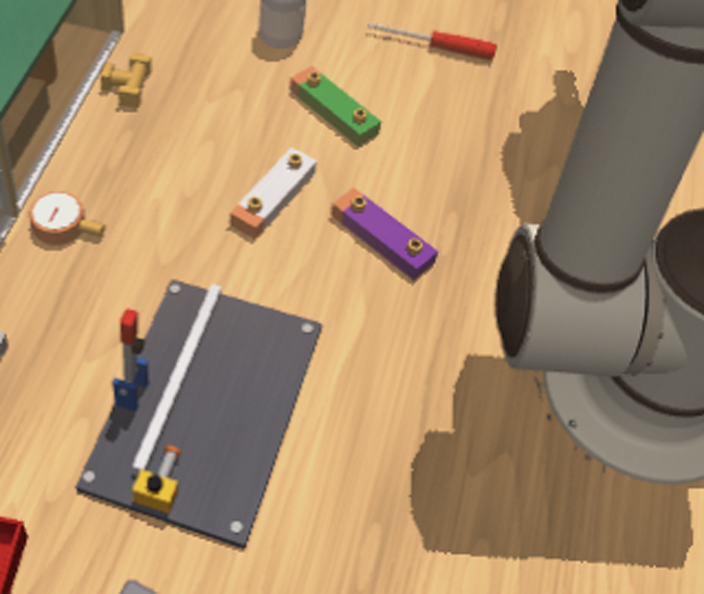

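The top view shows the white (aluminium) manifold at full-frame px about (374,267), with its copper end left (+y) and ports up. The nest is at about (258,273), with the stop block and orange rod tip at about (228,268) and the clamp standing at about (245,241). The side view agrees.

```bash
cat > h.py <<'E'
from cell import manip, imaging, models
import cv2,numpy as np
def ray(k,px):
    K=np.array([[k['fx'],0,k['cx']],[0,k['fy'],k['cy']],[0,0,1]])
    n=cv2.undistortPoints(np.array(px,float).reshape(-1,1,2),K,np.array(k['dist_coeffs'])).reshape(-1,2)
    R=np.array(k['R']);t=np.array(k['t'])
    return -R.T@t,np.c_[n,np.ones(len(n))]@R
def onz(k,px,z):
    c,d=ray(k,px);return c+d*((z-c[2])/d[:,2])[:,None]
def tri(k1,p1,k2,p2):
    c1,d1=ray(k1,p1);c2,d2=ray(k2,p2);o=[]
    for a,b in zip(d1,d2):
        s=np.linalg.lstsq(np.c_[a,-b],c2-c1,rcond=None)[0]
        A=c1+a*s[0];B=c2+b*s[1];o.append([*(A+B)/2,np.linalg.norm(A-B)])
    return np.array(o)
E
python3 - <<'E'
from h import *
np.set_printoptions(precision=4,suppress=True)
kt=imaging.get_calibration('top');ks=imaging.get_calibration('side')
T=lambda *p:np.array(p)/2.5+[180,150]; S=lambda *p:np.array(p)/2.2+[230,130]
names=['m_cop_back','m_cop_front','m_far_back','m_far_front','plate+x-y','plate-x-y','plate-x+y','fence-y','rodtip','handle']
t=T((431,258),(425,290),(554,296),(545,331),(329,223),(326,397),(60,391),(323,270),(123,296),(161,224))
s=S((232,212),(258,224),(287,149),(315,160),(172,282),(321,324),(243,546),(214,288),(173,451),(129,326))
for n,r in zip(names,tri(kt,t,ks,s)):print(n,r)
E
```

```text
m_cop_back [ 0.5257 -0.0744  0.025   0.    ]
m_cop_front [ 0.4905 -0.0678  0.0229  0.0015]
m_far_back [ 0.4877 -0.2074  0.0175  0.0064]
m_far_front [ 0.4484 -0.1969  0.0211  0.0037]
plate+x-y [0.5665 0.036  0.002  0.0004]
plate-x-y [0.3778 0.0398 0.0064 0.0029]
plate-x+y [0.3842 0.3295 0.0066 0.0026]
fence-y [0.5123 0.0422 0.0225 0.002 ]
rodtip [0.4859 0.2588 0.0231 0.0007]
handle [0.551  0.2026 0.1524 0.0002]
```

```bash
python3 - <<'E'
from h import *
k=imaging.get_calibration('wrist');R=np.array(k['R']);c=-R.T@k['t']
s=manip.read_state();P=np.array(s['tool_rot'])
print(P.T@(c-s['tool_pos']),P.T@R.T,k['fx'],k['cx'],k['cy'],k['dist_coeffs'])
E
```

```text
[ 0.06395498  0.00081332 -0.12802774] [[-9.76084332e-04 -9.66248040e-01 -2.57611671e-01]
 [ 9.99998898e-01 -1.23141596e-03  8.29814902e-04]
 [-1.11903415e-03 -2.57610577e-01  9.66248176e-01]] 402.5456883039697 322.9507510935592 236.96030051628165 [-0.05969141  0.          0.          0.          0.        ]
```

Call:
arm_command(motion="0.03 0.035 0.005 0 0 0.1 0; 0.055 0.065 0.01 0 0 0.22 0; 0.08 0.095 0.015 0 0 0.34 0; 0.105 0.125 0.02 0 0 0.46 0; 0.13 0.155 0.025 0 0 0.58 0")

```text
time_s: 0.92
tool_pos: [0.2544, -0.3793, 0.2706]
tool_rot: [[0.688, 0.726, 0.0], [0.726, -0.688, -0.0], [-0.0, 0.0, -1.0]]
force: [1.2, -1.1, -0.3]
gripper_width: 1.0
finger_force: 0.0
```

Call:
arm_command(motion="0.025 0.03 0.005 0 0 0.1 0; 0.05 0.06 0.01 0 0 0.2 0; 0.075 0.09 0.015 0 0 0.3 0; 0.1 0.12 0.02 0 0 0.4 0; 0.125 0.15 0.025 0 0 0.47 0")

```text
time_s: 1.33
tool_pos: [0.3794, -0.2292, 0.2958]
tool_rot: [[0.285, 0.959, 0.001], [0.959, -0.285, -0.0], [-0.0, 0.001, -1.0]]
force: [0.6, -0.5, -0.2]
gripper_width: 1.004
finger_force: 0.0
```

Call:
arm_command(motion="0.03 0.02 -0.015 0 0 0 0; 0.06 0.045 -0.03 0 0 0 0; 0.085 0.07 -0.04 0 0 0 0; 0.1 0.085 -0.05 0 0 0 0; 0.1 0.085 -0.05 0 0 0 0")

```text
time_s: 1.75
tool_pos: [0.4803, -0.143, 0.2425]
tool_rot: [[0.286, 0.958, -0.003], [0.958, -0.286, 0.002], [0.001, -0.003, -1.0]]
force: [-0.4, -0.1, 0.4]
gripper_width: 1.0
finger_force: 0.0
```

```bash
python3 - <<'E'
from h import *
k=imaging.get_calibration('wrist');im=imaging.grab_frame('wrist');cv2.imwrite('pics/w1.png',im)
np.set_printoptions(precision=4,suppress=True)
for d in models.silhouettes('wrist','manifold')[:3]:
    m=d['pixels'].astype(np.uint8);print(d['rect'],d['p'],m.sum())
    c=max(cv2.findContours(m,0,2)[0],key=cv2.contourArea).reshape(-1,2)
    b=cv2.boxPoints(cv2.minAreaRect(c));print(b);print(onz(k,b,.024))
E
```

```text
[275.2, 330.9, 419.7, 409.7] 0.97 6626
[[272.6638 377.8113]
 [284.6379 331.1123]
 [422.7137 366.5164]
 [410.7397 413.2153]]
[[ 0.3816 -0.2945  0.024 ]
 [ 0.4092 -0.2489  0.024 ]
 [ 0.5272 -0.3249  0.024 ]
 [ 0.5035 -0.3752  0.024 ]]
[305.9, 112.4, 359.8, 274.9] 0.9 7429
[[302.8839 271.7151]
 [307.8888 111.559 ]
 [356.3102 113.0722]
 [351.3054 273.2283]]
[[ 0.444  -0.1965  0.024 ]
 [ 0.4899 -0.0638  0.024 ]
 [ 0.528  -0.0765  0.024 ]
 [ 0.486  -0.2105  0.024 ]]
[88.8, 179.8, 247.6, 258.8] 0.71 7766
[[ 82.0707 227.6555]
 [ 92.1805 178.3703]
 [252.3388 211.2233]
 [242.229  260.5085]]
[[ 0.2641 -0.0993  0.024 ]
 [ 0.2923 -0.0612  0.024 ]
 [ 0.4183 -0.1301  0.024 ]
 [ 0.3944 -0.1705  0.024 ]]
```

View pics/w1.png

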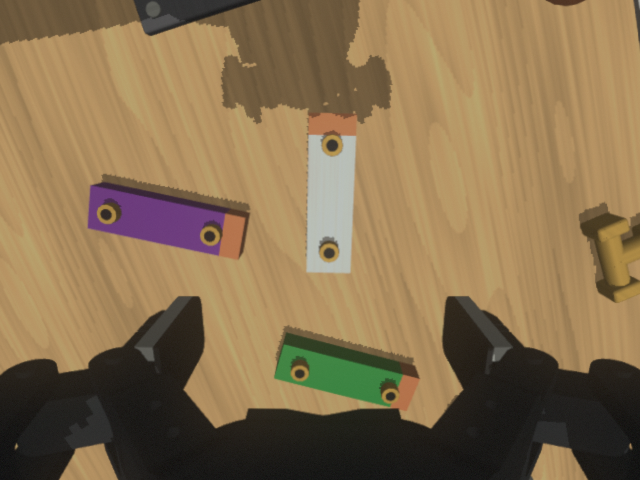

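The view shows the white manifold with corners at about (307,113), (356,114), (351,272) and (306,271), copper end up. Projected at z = 24 mm it measures about 40 x 140 mm, so the pose is consistent. Next I grasp it.

Call:
arm_command(motion="0.003 0.003 -0.04 0 0 -0.02 0; 0.007 0.006 -0.08 0 0 -0.02 0; 0.007 0.006 -0.12 0 0 -0.02 0; 0.007 0.006 -0.15 0 0 -0.02 0; 0.007 0.006 -0.165 0 0 -0.02 0")

```text
time_s: 2.27
tool_pos: [0.4835, -0.1404, 0.0769]
tool_rot: [[0.31, 0.951, -0.004], [0.951, -0.31, 0.001], [-0.0, -0.004, -1.0]]
force: [-1.5, 0.1, -0.8]
gripper_width: 1.001
finger_force: 0.0
```

Call:
arm_command(motion="0 0 -0.03 0 0 0 0; 0 0 -0.05 0 0 0 0; 0 0 -0.058 0 0 0 0; 0 0 -0.058 0 0 0 0.3; 0 0 -0.058 0 0 0 0.7")

```text
time_s: 2.68
tool_pos: [0.4858, -0.1406, 0.0235]
tool_rot: [[0.31, 0.951, 0.001], [0.951, -0.31, -0.0], [-0.0, 0.001, -1.0]]
force: [-0.6, 0.1, 0.7]
gripper_width: 0.752
finger_force: 0.0
```

Call:
arm_command(motion="0 0 0 0 0 0 0.8; 0 0 0 0 0 0 0.8; 0 0 0 0 0 0 0.8; 0 0 0 0 0 0 0.8; 0 0 0 0 0 0 0.8")

```text
time_s: 3.1
tool_pos: [0.4869, -0.1404, 0.0244]
tool_rot: [[0.309, 0.951, 0.003], [0.951, -0.309, -0.001], [-0.0, 0.003, -1.0]]
force: [0.1, -0.1, 6.4]
gripper_width: 0.454
finger_force: 61.7
```

Call:
arm_command(motion="0 0 0.02 0 0 0 0.8; 0 0 0.05 0 0 0.03 0.8; -0.005 0.03 0.085 0 0 0.1 0.8; -0.01 0.07 0.11 0 0 0.2 0.8; -0.02 0.11 0.12 0 0 0.296 0.8")

```text
time_s: 3.52
tool_pos: [0.469, -0.0395, 0.1429]
tool_rot: [[0.016, 1.0, 0.005], [1.0, -0.016, -0.001], [-0.0, 0.005, -1.0]]
force: [2.1, 0.5, -3.5]
gripper_width: 0.451
finger_force: 62.0
```

Call:
arm_command(motion="-0.003 0.04 0 0 0 0 0.8; -0.006 0.08 0 0 0 0 0.8; -0.01 0.115 0 0 0 0 0.8; -0.012 0.14 0 0 0 0 0.8; -0.012 0.14 0 0 0 0 0.8")

```text
time_s: 3.93
tool_pos: [0.4554, 0.1041, 0.1398]
tool_rot: [[0.014, 1.0, 0.001], [1.0, -0.014, 0.001], [0.001, 0.001, -1.0]]
force: [-0.2, 0.4, -2.6]
gripper_width: 0.452
finger_force: 61.9
```

```bash
python3 - <<'E'
from h import *
s=manip.read_state();print(s['tool_pos'],s['tool_rot'])
k=imaging.get_calibration('wrist');im=imaging.grab_frame('wrist');cv2.imwrite('pics/w2.png',im)
h=cv2.cvtColor(im,cv2.COLOR_BGR2HSV)
E
```

```text
[0.45540366 0.10412284 0.13979711] [[ 1.38307332e-02  9.99904080e-01  7.36376273e-04]
 [ 9.99903274e-01 -1.38317956e-02  1.45769899e-03]
 [ 1.46774458e-03  7.16144000e-04 -9.99998666e-01]]
```

View pics/w2.png

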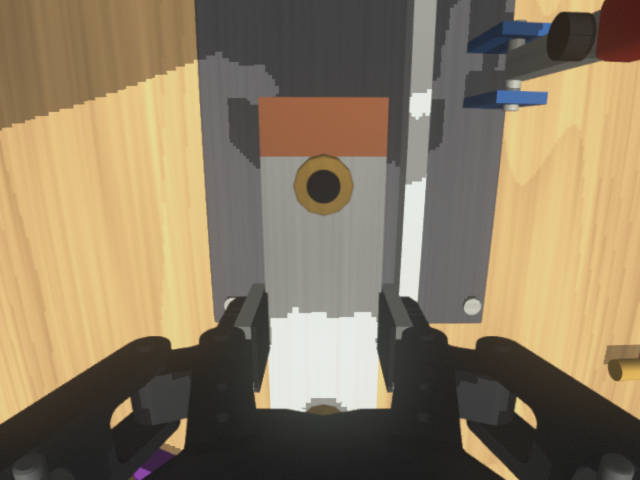

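The manifold is held squarely, with its copper end spanning px (260,97)-(388,97). The fence's front edge runs from (415,0) to (400,300). The plate edges run from (196,0) to (217,322) and from (508,100) to (483,323).

```bash
python3 - <<'E'
from h import *
np.set_printoptions(precision=4,suppress=True)
k=imaging.get_calibration('wrist')
f=onz(k,[(415,5),(400,300)],.032);print('fence',f,np.arctan2(*(f[0]-f[1])[:2]))
p=onz(k,[(196,5),(217,322),(507,120),(483,323)],.012);print(p,np.arctan2(*(p[0]-p[1])[:2]),np.arctan2(*(p[2]-p[3])[:2]))
for z in(.13,.14,.145,.15,.155):
    m=onz(k,[(260,97),(388,97),(260,157),(388,157)],z);print(z,m[0],m[1],m[1,0]-m[0,0],m[0,1]-m[2,1])
im=cv2.imread('pics/w2.png')
E
```

```text
fence [[0.5061 0.2313 0.032 ]
 [0.5031 0.0611 0.032 ]] 0.017728466285792655
[[0.3828 0.2392 0.012 ]
 [0.3794 0.0373 0.012 ]
 [0.5701 0.1714 0.012 ]
 [0.5669 0.0332 0.012 ]] 0.016618542405391346 0.023137159452067485
0.13 [0.4353 0.1771 0.13  ] [0.4771 0.1765 0.13  ] 0.041811702700298714 0.019375449423889468
0.14 [0.4367 0.1763 0.14  ] [0.4755 0.1758 0.14  ] 0.0387758506366499 0.017968642374215832
0.145 [0.4375 0.176  0.145 ] [0.4747 0.1754 0.145 ] 0.03725792460482552 0.017265238849379028
0.15 [0.4382 0.1756 0.15  ] [0.474 0.175 0.15 ] 0.035739998573001086 0.016561835324542223
0.155 [0.439  0.1752 0.155 ] [0.4732 0.1747 0.155 ] 0.03422207254117671 0.01585843179970539
```

Call:
arm_command(motion="-0.001 0.035 -0.01 0 0 -0.004 0.8; -0.001 0.067 -0.04 0 0 -0.004 0.8; -0.001 0.067 -0.07 0 0 -0.004 0.8; -0.001 0.067 -0.09 0 0 -0.004 0.8; -0.001 0.067 -0.095 0 0 -0.004 0.8")

```text
time_s: 4.4
tool_pos: [0.453, 0.1663, 0.0407]
tool_rot: [[0.022, 1.0, -0.005], [1.0, -0.022, -0.002], [-0.002, -0.005, -1.0]]
force: [-0.9, -0.9, -4.3]
gripper_width: 0.448
finger_force: 61.8
```

Call:
arm_command(motion="0 0 -0.003 0 0 0 0.8; 0 0 -0.005 0 0 0 0.8; 0 0 -0.005 0 0 0 0.8")

```text
time_s: 4.65
tool_pos: [0.4558, 0.167, 0.0404]
tool_rot: [[0.023, 1.0, 0.002], [1.0, -0.023, 0.001], [0.001, 0.002, -1.0]]
force: [-0.5, -0.3, -3.2]
gripper_width: 0.446
finger_force: 61.8
```

Call:
arm_command(motion="0 0 -0.002 0 0 0 0.8; 0 0 -0.002 0 0 0 0.8; 0 0 -0.002 0 0 0 0.8")

```text
time_s: 4.9
tool_pos: [0.4553, 0.1673, 0.0378]
tool_rot: [[0.022, 1.0, 0.001], [1.0, -0.022, 0.0], [0.0, 0.001, -1.0]]
force: [0.5, 0.1, -3.9]
gripper_width: 0.451
finger_force: 61.9
```

Call:
arm_command(motion="0 0 -0.0015 0 0 0 0.8; 0 0 -0.0015 0 0 0 0.8; 0 0 -0.0015 0 0 0 0.8")

```text
time_s: 5.15
tool_pos: [0.4553, 0.1674, 0.0364]
tool_rot: [[0.022, 1.0, 0.001], [1.0, -0.022, 0.0], [0.0, 0.001, -1.0]]
force: [-1.9, -1.5, 3.0]
gripper_width: 0.451
finger_force: 62.8
```

Call:
arm_command(motion="0 0 0 0 0 0 0.45; 0 0 0 0 0 0 0.38; 0 0 0 0 0 0 0.38; 0 0 0 0 0 0 0.38; 0 0 0 0 0 0 0.38")

```text
time_s: 5.57
tool_pos: [0.4549, 0.1674, 0.0356]
tool_rot: [[0.022, 1.0, -0.0], [1.0, -0.022, 0.0], [0.0, -0.0, -1.0]]
force: [-0.3, -0.2, -0.4]
gripper_width: 0.621
finger_force: 0.0
```

Call:
arm_command(motion="0 0 0.02 0 0 0 0.38; 0 0 0.05 0 0 0 0.38; 0 0 0.08 0 0 0 0.8; 0 0 0.08 0 0 0 1; 0 0 0.08 0 0 0 1")

```text
time_s: 5.98
tool_pos: [0.4559, 0.1677, 0.1174]
tool_rot: [[0.022, 1.0, 0.003], [1.0, -0.022, 0.001], [0.001, 0.003, -1.0]]
force: [-0.3, -1.1, -0.4]
gripper_width: 0.201
finger_force: 0.0
```

Call:
arm_command(motion="-0.03 0.002 0 0 0 0 1; -0.055 0.002 -0.01 0 0 0 1; -0.055 0.002 -0.045 0 0 0 1; -0.055 0.002 -0.075 0 0 0 1; -0.055 0.002 -0.081 0 0 0 1")

```text
time_s: 6.4
tool_pos: [0.3968, 0.1682, 0.0294]
tool_rot: [[0.022, 1.0, -0.006], [1.0, -0.022, -0.003], [-0.003, -0.006, -1.0]]
force: [-1.3, -0.1, -0.5]
gripper_width: -0.003
finger_force: 0.0
```

```bash
python3 - <<'E'
from h import *
np.set_printoptions(precision=4,suppress=True)
s=manip.read_state();print(s['tool_pos'],s['force'],s['gripper_width'])
im=imaging.grab_frame('top');cv2.imwrite('pics/t2.png',cv2.resize(im[225:320,195:330],None,fx=5,fy=5,interpolation=2))
k=imaging.get_calibration('wrist');im=imaging.grab_frame('wrist');cv2.imwrite('pics/w3.png',im)
E
```

```text
[0.3968 0.1682 0.0294] [-1.2572 -0.1163 -0.486 ] -0.00262006482175338
```

View pics/w3.png

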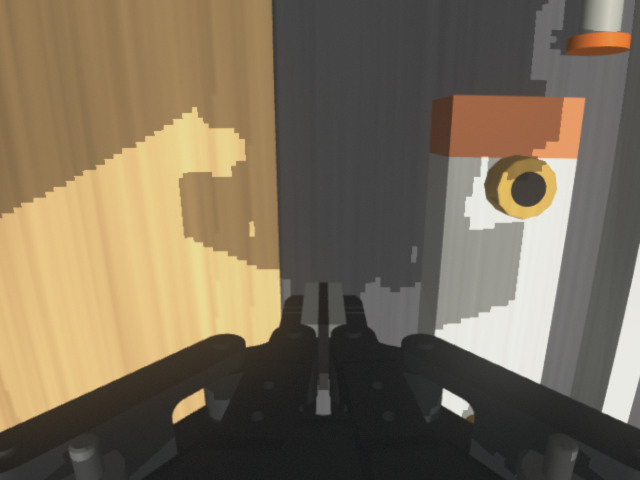

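The released manifold lies ahead of the closed fingers, with its copper end's top edge at (455,95)-(585,97). The orange rod tip is beyond it at about (598,45), and there is open space between them. I'm pushing towards the fence now.

Call:
arm_command(motion="0.006 0.001 0.002 0 0 0 1; 0.012 0.001 0.003 0 0 0 1; 0.018 0.001 0.003 0 0 0 1; 0.023 0.001 0.003 0 0 0 1; 0.028 0.001 0.003 0 0 0 1")

```text
time_s: 6.92
tool_pos: [0.4287, 0.1706, 0.0389]
tool_rot: [[0.022, 1.0, 0.0], [1.0, -0.022, 0.001], [0.001, 0.0, -1.0]]
force: [-6.5, -0.5, 9.8]
gripper_width: 0.003
finger_force: 5.2
```

Call:
arm_command(motion="0.004 0 0 0 0 0 1; 0.008 0 0 0 0 0 1; 0.012 0 0 0 0 0 1; 0.014 0 0 0 0 0 1; 0.014 0 0 0 0 0 1")

```text
time_s: 7.33
tool_pos: [0.4428, 0.1705, 0.0386]
tool_rot: [[0.022, 1.0, 0.0], [1.0, -0.022, 0.001], [0.001, 0.0, -1.0]]
force: [-3.1, -0.2, 3.8]
gripper_width: -0.003
finger_force: 2.0
```

Call:
arm_command(motion="0.002 0 0 0 0 0 1; 0.004 0 0 0 0 0 1; 0.004 0 0 0 0 0 1")

```text
time_s: 7.58
tool_pos: [0.4466, 0.1704, 0.0384]
tool_rot: [[0.022, 1.0, 0.0], [1.0, -0.022, 0.0], [0.0, 0.0, -1.0]]
force: [-1.3, -0.3, 1.0]
gripper_width: 0.002
finger_force: 0.9
```

Call:
arm_command(motion="0.002 0 0 0 0 0 1; 0.003 0 0 0 0 0 1; 0.003 0 0 0 0 0 1")

```text
time_s: 7.83
tool_pos: [0.4493, 0.1703, 0.0376]
tool_rot: [[0.022, 1.0, 0.0], [1.0, -0.022, -0.0], [-0.0, 0.0, -1.0]]
force: [-0.4, 0.9, 0.7]
gripper_width: -0.008
finger_force: 0.3
```

```bash
python3 - <<'E'
from h import *
im=imaging.grab_frame('wrist');cv2.imwrite('pics/w4.png',im)
E
```

```text
(no output)
```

View pics/w4.png

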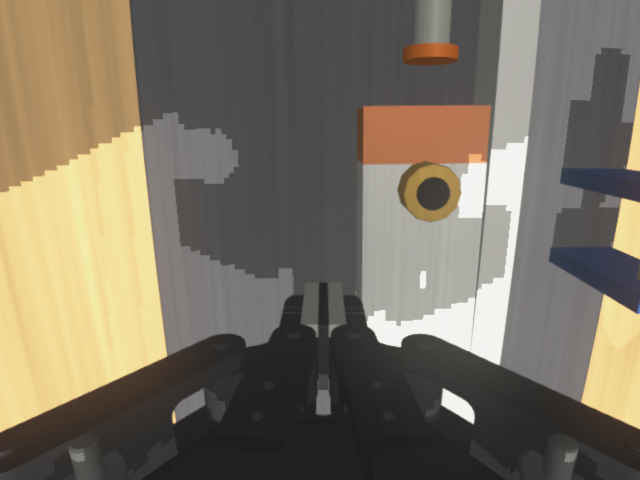

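The manifold is now almost at the fence and parallel to it. Its copper end spans (363,105)-(490,105), and the rod tip is straight ahead at (431,55).

Call:
arm_command(motion="0.001 0 0 0 0 0 1; 0.002 0 0 0 0 0 1; 0.002 0 0 0 0 0 1")

```text
time_s: 8.13
tool_pos: [0.4509, 0.1703, 0.0376]
tool_rot: [[0.022, 1.0, -0.0], [1.0, -0.022, -0.0], [-0.0, -0.0, -1.0]]
force: [-1.2, -0.0, -0.1]
gripper_width: 0.001
finger_force: 0.8
```

Call:
arm_command(motion="0.001 0 0 0 0 0 1; 0.001 0 0 0 0 0 1; 0.001 0 0 0 0 0 1")

```text
time_s: 8.38
tool_pos: [0.4516, 0.1704, 0.0375]
tool_rot: [[0.022, 1.0, -0.001], [1.0, -0.022, 0.0], [0.0, -0.001, -1.0]]
force: [-4.3, 0.8, 0.7]
gripper_width: -0.001
finger_force: 2.2
```

```bash
python3 - <<'E'
from h import *
np.set_printoptions(precision=4,suppress=True)
k=imaging.get_calibration('wrist')
print('end (at prev pose ~3mm off x)',onz(k,[(363,105),(490,105)],.036))
print('tip front top edge',onz(k,[(431,44),(431,64)],.033),onz(k,[(404,50),(459,50)],.024))
E
```

```text
end (at prev pose ~3mm off x) [[0.4647 0.2415 0.036 ]
 [0.5043 0.241  0.036 ]]
tip front top edge [[0.4859 0.2595 0.033 ]
 [0.4861 0.2536 0.033 ]] [[0.4794 0.2594 0.024 ]
 [0.4976 0.2593 0.024 ]]
```

Call:
arm_command(motion="0.001 0 0 0 0 0 1; 0.001 0 0 0 0 0 1; 0.001 0 0 0 0 0 1")

```text
time_s: 8.63
tool_pos: [0.4518, 0.1704, 0.0375]
tool_rot: [[0.022, 1.0, -0.002], [1.0, -0.022, 0.0], [0.0, -0.002, -1.0]]
force: [-10.0, 0.6, 3.7]
gripper_width: -0.0
finger_force: 4.6
```

Call:
arm_command(motion="0.001 0 0 0 0 0 1; 0.001 0 0 0 0 0 1; 0.001 0 0 0 0 0 1")

```text
time_s: 8.88
tool_pos: [0.452, 0.1704, 0.0374]
tool_rot: [[0.021, 1.0, -0.004], [1.0, -0.021, 0.0], [0.0, -0.004, -1.0]]
force: [-13.8, 1.6, 7.0]
gripper_width: -0.005
finger_force: 7.1
```

Call:
arm_command(motion="-0.025 0 0 0 0 0 1; -0.025 -0.04 0.003 0 0 0 1; -0.02 -0.075 0.003 0 0 0 1; -0.01 -0.1 0.003 0 0 0 1; -0.005 -0.1 0.003 0 0 0 1")

```text
time_s: 9.3
tool_pos: [0.45, 0.0671, 0.0411]
tool_rot: [[0.025, 1.0, 0.002], [1.0, -0.025, -0.001], [-0.001, 0.002, -1.0]]
force: [0.8, 0.1, 1.0]
gripper_width: -0.0
finger_force: 0.0
```

Call:
arm_command(motion="0.015 0 -0.003 0 0 0 1; 0.03 0 -0.003 0 0 0 1; 0.031 0 -0.003 0 0 0 1; 0.031 0 -0.003 0 0 0 1")

```text
time_s: 9.63
tool_pos: [0.4803, 0.0704, 0.0375]
tool_rot: [[0.022, 1.0, -0.0], [1.0, -0.022, -0.0], [-0.0, -0.0, -1.0]]
force: [-0.2, -0.1, -0.4]
gripper_width: -0.003
finger_force: 0.0
```

```bash
python3 - <<'E'
from h import *
s=manip.read_state();print(s['tool_pos'],s['force'])
a=imaging.grab_frame('wrist');b=imaging.grab_frame('side')[240:390,250:390];b=cv2.resize(b,None,fx=3.2,fy=3.2)
a=a[:,130:450]
cv2.imwrite('pics/w5.png',np.hstack([a,b]))
print(a.shape,b.shape)
E
```

```text
[0.48030727 0.07044761 0.0374759 ] [-0.23900004 -0.05118375 -0.41080285]
(480, 320, 3) (480, 448, 3)
```

View pics/w5.png

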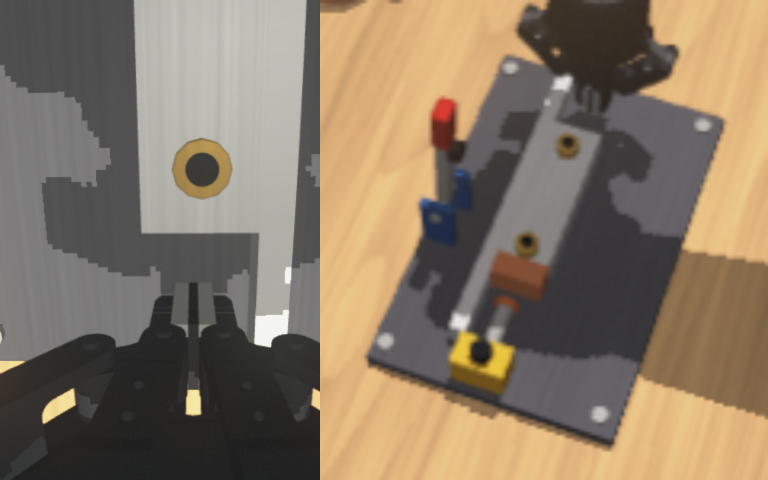

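The left view shows the manifold's rear end squarely ahead of the fingers, and the side view shows it lying along the fence with a small gap to the orange tip. I'm pushing +y gently.

Call:
arm_command(motion="0 0.005 0 0 0 0 1; 0 0.01 0 0 0 0 1; 0 0.014 0 0 0 0 1; 0 0.016 0 0 0 0 1; 0 0.018 0 0 0 0 1")

```text
time_s: 10.15
tool_pos: [0.4798, 0.0889, 0.0377]
tool_rot: [[0.021, 1.0, 0.0], [1.0, -0.021, 0.0], [0.0, 0.0, -1.0]]
force: [0.2, 0.6, 0.5]
gripper_width: 0.002
finger_force: 0.0
```

Call:
arm_command(motion="0 0.001 0 0 0 0 1; 0 0.002 0 0 0 0 1; 0 0.003 0 0 0 0 1; 0 0.004 0 0 0 0 1; 0 0.004 0 0 0 0 1")

```text
time_s: 10.57
tool_pos: [0.4799, 0.0922, 0.0376]
tool_rot: [[0.022, 1.0, -0.0], [1.0, -0.022, -0.0], [-0.0, -0.0, -1.0]]
force: [0.3, -1.8, 0.3]
gripper_width: -0.005
finger_force: 0.5
```

Call:
arm_command(motion="0 0.002 0 0 0 0 1; 0 0.004 0 0 0 0 1; 0 0.006 0 0 0 0 1; 0 0.007 0 0 0 0 1; 0 0.007 0 0 0 0 1")

```text
time_s: 10.98
tool_pos: [0.4799, 0.0996, 0.0376]
tool_rot: [[0.022, 1.0, 0.0], [1.0, -0.022, 0.0], [0.0, 0.0, -1.0]]
force: [0.3, -0.5, -0.6]
gripper_width: -0.0
finger_force: 0.1
```

Call:
arm_command(motion="0 0.001 0 0 0 0 1; 0 0.001 0 0 0 0 1; 0 0.002 0 0 0 0 1; 0 0.002 0 0 0 0 1")

```text
time_s: 11.32
tool_pos: [0.4799, 0.1014, 0.0376]
tool_rot: [[0.022, 1.0, -0.0], [1.0, -0.022, 0.0], [0.0, -0.0, -1.0]]
force: [-0.2, -1.4, 0.3]
gripper_width: 0.001
finger_force: 0.5
```

Call:
arm_command(motion="0 0.0005 0 0 0 0 1; 0 0.001 0 0 0 0 1; 0 0.001 0 0 0 0 1")

```text
time_s: 11.57
tool_pos: [0.4799, 0.1024, 0.0376]
tool_rot: [[0.022, 1.0, -0.0], [1.0, -0.022, -0.0], [-0.0, -0.0, -1.0]]
force: [0.1, -2.4, 0.6]
gripper_width: -0.003
finger_force: 0.7
```

Call:
arm_command(motion="0 0.0005 0 0 0 0 1; 0 0.001 0 0 0 0 1; 0 0.001 0 0 0 0 1")

```text
time_s: 11.82
tool_pos: [0.4799, 0.1034, 0.0376]
tool_rot: [[0.022, 1.0, -0.0], [1.0, -0.022, 0.0], [0.0, -0.0, -1.0]]
force: [0.5, -2.5, -0.2]
gripper_width: 0.003
finger_force: 0.7
```

Call:
arm_command(motion="0 0.0005 0 0 0 0 1; 0 0.001 0 0 0 0 1; 0 0.001 0 0 0 0 1")

```text
time_s: 12.07
tool_pos: [0.4799, 0.1044, 0.0376]
tool_rot: [[0.022, 1.0, -0.0], [1.0, -0.022, 0.0], [0.0, -0.0, -1.0]]
force: [-0.2, -1.4, 0.7]
gripper_width: -0.002
finger_force: 0.7
```

Call:
arm_command(motion="0 0.0005 0 0 0 0 1; 0 0.001 0 0 0 0 1; 0 0.001 0 0 0 0 1")

```text
time_s: 12.32
tool_pos: [0.4799, 0.1054, 0.0376]
tool_rot: [[0.022, 1.0, -0.0], [1.0, -0.022, 0.0], [0.0, -0.0, -1.0]]
force: [0.5, -1.5, 0.2]
gripper_width: -0.003
finger_force: 0.7
```

Call:
arm_command(motion="0 0.0005 0 0 0 0 1; 0 0.0008 0 0 0 0 1; 0 0.0008 0 0 0 0 1")

```text
time_s: 12.57
tool_pos: [0.4799, 0.1062, 0.0376]
tool_rot: [[0.022, 1.0, 0.0], [1.0, -0.022, 0.0], [0.0, -0.0, -1.0]]
force: [0.2, -0.8, -0.2]
gripper_width: -0.004
finger_force: 0.7
```

Call:
arm_command(motion="0 0.0005 0 0 0 0 1; 0 0.0008 0 0 0 0 1; 0 0.0008 0 0 0 0 1")

```text
time_s: 12.82
tool_pos: [0.4799, 0.1064, 0.0376]
tool_rot: [[0.022, 1.0, 0.0], [1.0, -0.022, -0.001], [-0.001, 0.0, -1.0]]
force: [0.5, -4.8, 1.7]
gripper_width: -0.001
finger_force: 2.8
```

Call:
arm_command(motion="0 0.0005 0 0 0 0 1; 0 0.0008 0 0 0 0 1; 0 0.0008 0 0 0 0 1")

```text
time_s: 13.07
tool_pos: [0.4799, 0.1065, 0.0376]
tool_rot: [[0.023, 1.0, -0.0], [1.0, -0.023, -0.003], [-0.003, 0.0, -1.0]]
force: [0.4, -9.7, 1.3]
gripper_width: -0.001
finger_force: 5.1
```

```bash
python3 - <<'E'
from h import *
a=imaging.grab_frame('top');cv2.imwrite('pics/t3.png',a)
a=cv2.resize(a[225:315,195:325],None,fx=4,fy=4,interpolation=2);b=cv2.resize(imaging.grab_frame('side')[330:380,275:315],None,fx=7,fy=7.2,interpolation=2)
cv2.imwrite('pics/c1.png',np.hstack([a,b[:360]]))
E
```

```text
(no output)
```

View pics/c1.png

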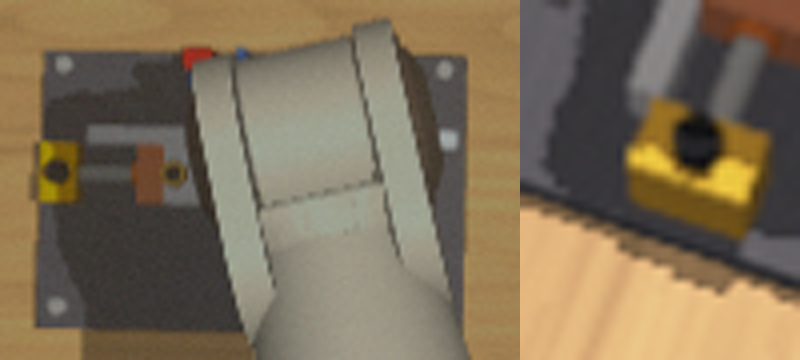

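Force rose to about 10 N with the TCP stationary, so the manifold is seated on the rod. The top view shows the copper end meeting the tip at about (135,172) in the crop. I'm backing off and re-seating it against the fence.

Call:
arm_command(motion="0 -0.02 0 0 0 0 1; -0.03 -0.03 0.002 0 0 0 1; -0.058 -0.02 0.002 0 0 0 1; -0.06 0.02 0.002 0 0 0 1; -0.06 0.05 0 0 0 0 1")

```text
time_s: 13.58
tool_pos: [0.419, 0.1586, 0.0383]
tool_rot: [[0.025, 1.0, 0.001], [1.0, -0.025, 0.002], [0.002, 0.001, -1.0]]
force: [1.5, 0.6, 0.9]
gripper_width: 0.002
finger_force: 0.0
```

Call:
arm_command(motion="0 0.025 0 0 0 0 1; 0.01 0.027 0 0 0 0 1; 0.02 0.027 0 0 0 0 1; 0.026 0.027 0 0 0 0 1; 0.028 0.027 0 0 0 0 1")

```text
time_s: 14.0
tool_pos: [0.449, 0.184, 0.0375]
tool_rot: [[0.023, 1.0, -0.0], [1.0, -0.023, -0.0], [-0.0, -0.0, -1.0]]
force: [0.5, 0.3, -0.2]
gripper_width: 0.003
finger_force: 0.0
```

Call:
arm_command(motion="0.001 0 0 0 0 0 1; 0.002 0 0 0 0 0 1; 0.003 0 0 0 0 0 1; 0.003 0 0 0 0 0 1")

```text
time_s: 14.33
tool_pos: [0.451, 0.1843, 0.0377]
tool_rot: [[0.023, 1.0, 0.0], [1.0, -0.023, 0.0], [0.0, 0.0, -1.0]]
force: [0.3, -0.4, 0.3]
gripper_width: -0.001
finger_force: 0.0
```

Call:
arm_command(motion="0.001 0 0 0 0 0 1; 0.001 0 0 0 0 0 1; 0.002 0 0 0 0 0 1; 0.002 0 0 0 0 0 1")

```text
time_s: 14.67
tool_pos: [0.452, 0.1846, 0.0375]
tool_rot: [[0.022, 1.0, -0.002], [1.0, -0.022, -0.0], [-0.0, -0.002, -1.0]]
force: [-6.0, -1.1, 2.4]
gripper_width: -0.001
finger_force: 2.9
```

Call:
arm_command(motion="0.0005 0 0 0 0 0 1; 0.001 0 0 0 0 0 1; 0.001 0 0 0 0 0 1")

```text
time_s: 14.92
tool_pos: [0.4521, 0.1845, 0.0374]
tool_rot: [[0.022, 1.0, -0.004], [1.0, -0.022, -0.0], [-0.0, -0.004, -1.0]]
force: [-10.9, -1.0, 5.6]
gripper_width: -0.005
finger_force: 5.3
```

```bash
python3 - <<'E'
from h import *
kt=imaging.get_calibration('top');ks=imaging.get_calibration('side')
print(tri(kt,[(180+700/2.5,150+22/2.5),(180+356/2.5,150+20/2.5)],ks,[(230+120/2.2,130+35/2.2),(230+10/2.2,130+225/2.2)]).round(3))
print(onz(kt,[(460,158)],0.0),onz(kt,[(460,158)],.3))
E
```

```text
[[ 0.797 -0.384 -0.017  0.003]
 [ 0.799  0.006 -0.016  0.002]]
[[ 0.79401473 -0.38029283  0.        ]] [[ 0.72331175 -0.3082011   0.3       ]]
```

Call:
arm_command(motion="-0.015 0 0 0 0 0 1; -0.015 0 0.04 0 0 0 1; -0.015 0.005 0.08 0 0 0 1; -0.01 0.01 0.12 0 0 0 1; -0.005 0.016 0.16 0 0 0 1")

```text
time_s: 15.33
tool_pos: [0.4486, 0.2007, 0.1997]
tool_rot: [[0.022, 1.0, 0.001], [1.0, -0.022, 0.0], [0.0, 0.001, -1.0]]
force: [1.0, 0.2, -0.3]
gripper_width: 0.001
finger_force: 0.0
```

Call:
arm_command(motion="0 0 0.03 0 0 0 1; 0.03 0 0.06 0 0 0 1; 0.065 0 0.065 0 0 0 1; 0.1 0 0.065 0 0 0 1; 0.13 0 0.065 0 0 0 1")

```text
time_s: 15.75
tool_pos: [0.5811, 0.2009, 0.2634]
tool_rot: [[0.022, 1.0, 0.002], [1.0, -0.022, 0.001], [0.001, 0.002, -1.0]]
force: [0.8, 0.2, 0.3]
gripper_width: 0.001
finger_force: 0.0
```

Call:
arm_command(motion="0.02 0 0 0 0 0 1; 0.023 0 -0.03 0 0 0 1; 0.023 0 -0.06 0 0 0 1; 0.023 0 -0.09 0 0 0 1; 0.023 0 -0.099 0 0 0 1")

```text
time_s: 16.17
tool_pos: [0.6006, 0.2003, 0.1584]
tool_rot: [[0.022, 1.0, -0.006], [1.0, -0.022, -0.002], [-0.002, -0.006, -1.0]]
force: [-0.6, -0.3, -1.3]
gripper_width: 0.001
finger_force: 0.0
```

```bash
python3 - <<'E'
from h import *
s=manip.read_state();print(s['tool_pos'],s['force'])
a=imaging.grab_frame('wrist')
b=cv2.resize(imaging.grab_frame('side')[220:390,230:400],(480,480),interpolation=2)
cv2.imwrite('pics/c2.png',np.hstack([a[:,:320],b]))
E
```

```text
[0.60057938 0.20025603 0.15839732] [-0.56161003 -0.30857104 -1.25569021]
```

View pics/c2.png

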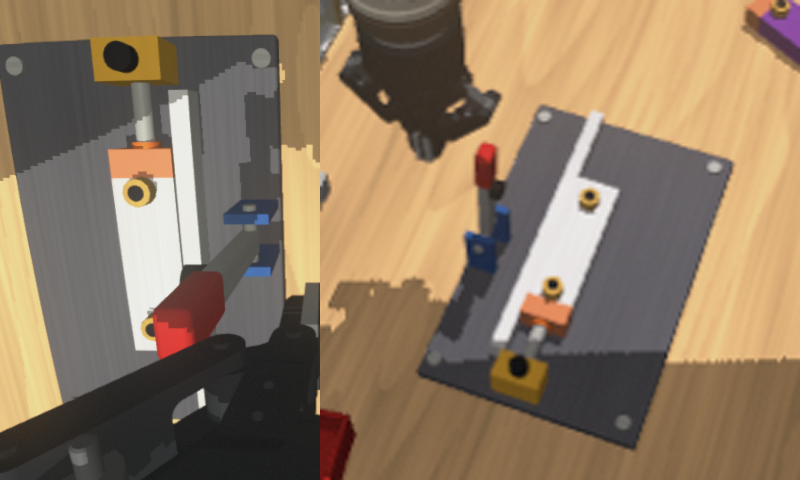

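```bash
python3 - <<'E'
from h import *
k=imaging.get_calibration('wrist');s=manip.read_state();print(s['tool_pos'])
print(onz(k,[(250,205),(262,250)],.05).round(4), onz(k,[(172,312)],.17).round(4))
E
```

```text
[0.60095096 0.2004729  0.16182455]
[[0.556  0.2211 0.05  ]
 [0.5615 0.1926 0.05  ]] [[0.5507 0.208  0.17  ]]
```

Call:
arm_command(motion="-0.008 0.001 0.003 0 0 0 1; -0.016 0.001 0.003 0 0 0 1; -0.022 0.001 0.003 0 0 0 1; -0.027 0.001 0.003 0 0 0 1; -0.032 0.001 0.003 0 0 0 1")

```text
time_s: 16.68
tool_pos: [0.5696, 0.2019, 0.168]
tool_rot: [[0.022, 1.0, 0.002], [1.0, -0.022, 0.001], [0.001, 0.002, -1.0]]
force: [0.7, 0.2, 0.8]
gripper_width: 0.002
finger_force: 0.7
```

Call:
arm_command(motion="-0.01 0.002 -0.001 0 0 0 1; -0.02 0.003 -0.003 0 0 0 1; -0.03 0.003 -0.006 0 0 0 1; -0.04 0.003 -0.01 0 0 0 1; -0.049 0.003 -0.015 0 0 0 1")

```text
time_s: 17.1
tool_pos: [0.5205, 0.2049, 0.1525]
tool_rot: [[0.022, 1.0, 0.002], [1.0, -0.022, 0.001], [0.001, 0.002, -1.0]]
force: [1.4, 1.1, 2.3]
gripper_width: -0.002
finger_force: 0.7
```

```bash
python3 - <<'E'
from h import *
a=imaging.grab_frame('wrist')
b=cv2.resize(imaging.grab_frame('side')[220:390,230:400],(480,480),interpolation=2)
cv2.imwrite('pics/c3.png',np.hstack([a[:,:320],b]))
E
```

```text
(no output)
```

View pics/c3.png

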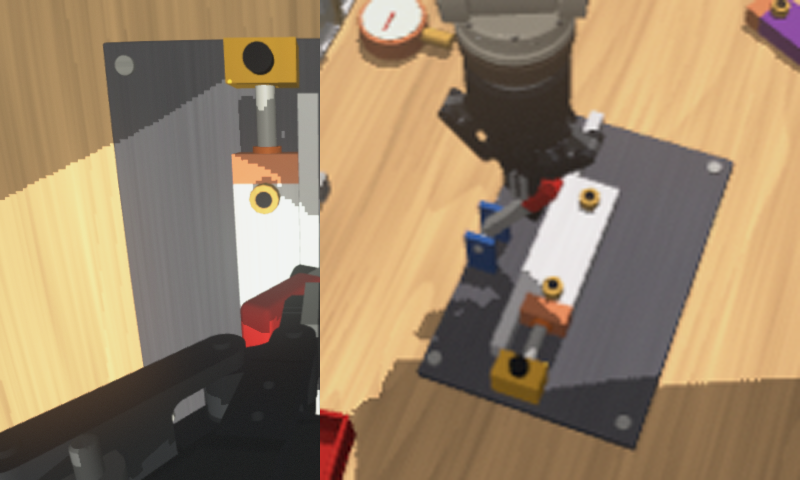

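The handle is swinging down ahead of the fingers, at roughly 0.9 rad. The manifold still touches the fence and the tip.

Call:
arm_command(motion="-0.0085 0 -0.0055 0 0 0 1; -0.0205 0 -0.0165 0 0 0 1; -0.03 0 -0.0265 0 0 0 1; -0.0385 0 -0.0395 0 0 0 1; -0.045 0 -0.0525 0 0 0 1")

```text
time_s: 17.62
tool_pos: [0.476, 0.205, 0.0996]
tool_rot: [[0.022, 1.0, 0.001], [1.0, -0.022, 0.001], [0.001, 0.001, -1.0]]
force: [0.5, 0.4, 0.3]
gripper_width: 0.003
finger_force: 0.7
```

Call:
arm_command(motion="-0.003 0 -0.008 0 0 0 1; -0.005 0 -0.015 0 0 0 1; -0.006 0 -0.02 0 0 0 1; -0.0065 0 -0.024 0 0 0 1; -0.0065 0 -0.024 0 0 0 1")

```text
time_s: 18.03
tool_pos: [0.4694, 0.2046, 0.0746]
tool_rot: [[0.022, 1.0, -0.001], [1.0, -0.022, -0.0], [-0.0, -0.001, -1.0]]
force: [0.7, -0.4, -0.5]
gripper_width: -0.002
finger_force: 0.0
```

Call:
arm_command(motion="0 0 -0.001 0 0 0 1; 0 0 -0.002 0 0 0 1; 0 0 -0.002 0 0 0 1")

```text
time_s: 18.28
tool_pos: [0.4697, 0.2047, 0.0733]
tool_rot: [[0.022, 1.0, 0.0], [1.0, -0.022, 0.0], [0.0, 0.0, -1.0]]
force: [0.7, 0.3, 0.1]
gripper_width: -0.0
finger_force: 0.0
```

Call:
arm_command(motion="0 0 -0.001 0 0 0 1; 0 0 -0.002 0 0 0 1; 0 0 -0.002 0 0 0 1")

```text
time_s: 18.53
tool_pos: [0.4695, 0.2047, 0.0711]
tool_rot: [[0.022, 1.0, 0.0], [1.0, -0.022, 0.0], [0.0, 0.0, -1.0]]
force: [0.5, -0.5, -1.0]
gripper_width: 0.0
finger_force: 0.0
```

Call:
arm_command(motion="0 0 -0.001 0 0 0 1; 0 0 -0.001 0 0 0 1; 0 0 -0.001 0 0 0 1")

```text
time_s: 18.78
tool_pos: [0.4695, 0.2048, 0.071]
tool_rot: [[0.022, 1.0, 0.001], [1.0, -0.022, 0.0], [0.0, 0.001, -1.0]]
force: [-2.1, -1.0, 8.3]
gripper_width: 0.003
finger_force: 3.8
```

Call:
arm_command(motion="0 0 -0.001 0 0 0 1; 0 0 -0.0015 0 0 0 1; 0 0 -0.0015 0 0 0 1")

```text
time_s: 19.03
tool_pos: [0.4696, 0.2048, 0.0709]
tool_rot: [[0.022, 1.0, 0.002], [1.0, -0.022, 0.001], [0.001, 0.002, -1.0]]
force: [-6.8, -2.7, 19.6]
gripper_width: 0.002
finger_force: 9.7
```

Call:
arm_command(motion="0 0 0.01 0 0 0 1; 0 0 0.04 0 0 0 1; -0.02 0 0.08 0 0 0 1; -0.05 -0.02 0.11 0 0 0 1; -0.08 -0.05 0.13 0 0 0 1")

```text
time_s: 19.45
tool_pos: [0.3974, 0.1632, 0.1953]
tool_rot: [[0.02, 1.0, 0.002], [1.0, -0.02, 0.001], [0.001, 0.002, -1.0]]
force: [1.9, 0.5, 0.4]
gripper_width: -0.003
finger_force: 0.0
```

Call:
arm_command(motion="-0.02 -0.04 0.01 0 0 0 1; -0.04 -0.08 0.02 0 0 0 1; -0.05 -0.12 0.02 0 0 0 1; -0.05 -0.15 0.02 0 0 0 1; -0.05 -0.15 0.02 0 0 0 1")

```text
time_s: 19.87
tool_pos: [0.3468, 0.0076, 0.2137]
tool_rot: [[0.028, 1.0, 0.002], [1.0, -0.028, -0.002], [-0.001, 0.002, -1.0]]
force: [0.3, 0.7, -0.6]
gripper_width: -0.0
finger_force: 0.0
```

```bash
python3 - <<'E'
from h import *
s=manip.read_state();print(s['tool_pos'],s['force'])
a=cv2.resize(imaging.grab_frame('top')[225:325,195:325],None,fx=3.4,fy=3.4,interpolation=2)
b=cv2.resize(imaging.grab_frame('side')[250:390,255:385],(316,340),interpolation=2)
cv2.imwrite('pics/c4.png',np.hstack([a,b]))
E
```

```text
[0.34681074 0.00757534 0.21373158] [ 0.27339457  0.71328336 -0.576605  ]
```

View pics/c4.png

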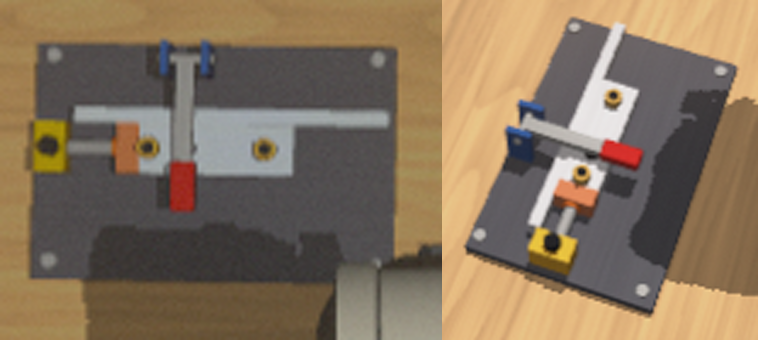

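The top and side views show the clamp arm lying down across the manifold, with the manifold along the fence and its copper end on the rod tip. The arm is clear, so I'm handing in.

```bash
python3 -c "
from cell import ticket
print(ticket.sign_off())"
```

```text
the job is handed in; nothing more can be done
None
```

I laid the manifold flat in the nest, pushed it lightly against the rear fence and the rod tip, swung the clamp fully down and handed the job in; the hand-in returned no verdict. It took about 20 s of the 72 s. The last pictures show it seated on both, and the push on the rod peaked near 10 N, well under its 30 N slip.

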